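Hook the spring rule on the ledge's lip, draw it out to the stripe and lock it

ROBOT

A 6-joint arm with a two-finger parallel gripper is mounted at the origin on the work surface. World frame = base frame: x ahead of the robot, y to its left, z up, the work surface at z = 0. Lengths are in mm, angles in rad, forces in N, time in s.
With the tool pointing down it reaches from about 275 to 1000 mm from the base axis. Payload 8.4 kg.
Tool frame: the origin (TCP) lies midway between the tips of the shut fingers; the grasp point (between the pads) lies 19 mm behind it; z points along the fingers, y is the line along which they close (so a half turn about z gives the same grasp; the last joint's range is limited). The gripper opens to 85 mm and grips with 20 to 120 N. Pads are 22 mm wide; open, the fingers measure 114 mm over their backs; the gripper's body (76 mm by 85 mm) begins 54 mm behind the grasp point. The pads swing forward as they close: fully open they stand 13 mm farther back than shut.
Start: joints at [1.339, 0.353, 1.633, -0, 1.155, -0.002], TCP at [142.363, 608.573, 231.281] pointing down, gripper open.
Joint ranges: [-2.63, 2.63], [-0.92, 2.1], [0.06, 2.66], [-1.3, 4.44], [0, 2.69], [-3.02, 3.02]. Speed limits (rad/s): [2.22, 2.22, 2.79, 3.14, 3.14, 3.14].

INTERFACE

Orientations are given as [roll, pitch, yaw] about the fixed x, y, z axes, in that order (R = Rz(yaw) Ry(pitch) Rx(roll)).
In Python, from rig import r gives the robot as it stands.
- The arm moves only by the shell command python3 -m inch 'ROWS' [OPENING] [FORCE]. ROWS is JSON, a list that holds one entry, the list of rows, each a list of 6 numbers: the shift along the tool's x, y, z scaled (see below), then the turn, a rotation vector about the tool's x, y, z scaled (see below). In form: [[[tx, ty, tz, wx, wy, wz], ...]]. A call has 1 to 8 rows; each row is the pose to reach, as a shift and turn from the pose commanded when the call began, along the tool's axes at that moment, turning the shorter way round; what a row does not reach only later rows make up. The controller multiplies each number of a shift by 20 cm and each number of a turn by pi rad. A row lasts 1/12 s, in which the tool goes at most 41.7 mm and 7.16 degrees, less where a joint would pass 70% of its speed; a pose out of reach is approached as far as the arm can. A call with a number of a shift or a turn outside -1 to 1 is refused whole. A call with a gripper value outside its range is refused whole. OPENING is the gripper's target within -1 to 1 (fully open at 1, half-way at 0, shut at -1), set as the call begins (- or left out, the last holds). The fingers move at their own pace and stop on an object; FORCE is the grip in N (left out, the last holds). Time passes only in rows, so rows that repeat a pose let the fingers close. It gives the time, the measured TCP pose, the force, the opening and the grip force at its end, in the units of the state.
- r.sense(): the state, without advancing time (a new reading comes with each control period).
- r.grab_frame(name): name is "scene" or "top" or "wrist"; returns the picture (384x512x3 uint8, red, green, blue); there is no depth.
- r.camera_info(name): a dict with "K" (3x3 intrinsics, pixels), "rvec" (rotation vector, rad) and "tvec" (3), from world to camera coordinates, as OpenCV has them; the wrist camera has in their place "mount" (4x4, takes a point from camera to tool coordinates, whose origin is the TCP and whose axes are the flange's). Camera axes: x right, y down, z forward; pixel columns grow to the right and rows downward; lengths in mm; the calibration is good to about 2 mm. The wrist camera is an equidistant fisheye: a pixel r from the principal point sees the ray r / f radians off the axis. A picture is of the moment at which its call begins: read the wrist's pose just before it. camera_info takes no time and is no camera call.
- r.sign_off(): hands the job in; it is judged then, once.
The state is a dict: "clock": time; "qpos": joint angles; "qvel": joint speeds; "joint_efforts": joint torques, N m; "eef_pos": TCP position; "tcp_rot": TCP orientation; "contact_force": force on the tool from outside, world axes, zero at the start; "wrist_torque": the same for the moment, N m; "opening": opening from 0.0 (shut) to 1.0 (fully open); "grasp_force": force on a finger pad.
Only numpy, scipy, OpenCV 4.12 (cv2) and the standard library are available. Lean on these libraries where they do the work, as an engineer would, in place of code of your own. Each camera call takes 0.05 s, during which the arm holds its last target. There are 200 camera calls.

TASK

Pick up the orange spring rule and hook its steel end over the outer side of the raised lip at the end of the beech ledge; then back the case away along the ledge against its spring until the front end of the case (where the blade comes out) stands on the blue stripe. Leave the rule there lying flat and straight along the ledge, still hooked, and only then press its red lock button fully down. Do not disturb the other things.

Things in the scene. Friction and masses are not known exactly. Their poses are not given: they have to be found in the camera images.
- rule: Loose spring rule, 0.46 kg: orange case with black sides, 38 wide (x) x 140 long (y) x 28 mm high; grip across the 38. Origin: centre of the case's underside, z up. A yellow blade (22 x 2 mm, underside 16 mm up) leaves its front end, y = +70 mm, and can be drawn 85 mm out against a spring of 0.8 to 1.15 N. Set down anywhere, the case's weight holds it against the spring.
- hook (a point): Mid-width point of the inner face (towards the case) of the steel hook plate at the blade's end, 10 mm above underside level. The plate is 30 mm wide, 4 mm thick, and reaches down to 2 mm above underside level. Retracted, the point is at y = +110 mm in the rule's frame (40 mm free before the case); drawing the blade adds to it.
- ledge: Fixed beech board on the table, 110 wide (x) x 280 long (y), flat top 12 mm up. Origin: centre of its underside, z up. A lip across its +y end, 10 mm thick, stands 11 mm above the flat top; its outer face, which the hook must catch, is the board's end at y = +140 mm. A blue stripe 30 mm wide crosses the top, centred at y = +40 mm.
- rule_lock (a joint): Travel of the round red lock button, m: 0 off (start), 0.006 fully down; stays where pressed. It is 22 mm across, on the case's top at x = 0, y = +30 mm in the rule's frame, its top 35 mm above the case's underside when off. Pressing takes 3 N, rising to about 6 N at the bottom, where it clamps the blade.
Mind the look-alikes: they are no part of the job. What is shaped like the rule but green or purple is not meant.

How it is judged:
By the outcome, as a careful person would: the job done as asked, in the order asked, and still so for the second after the job is handed in, with the robot touching nothing.
It also fails if it takes over 48 s, if anything falls off the work surface, if the arm or the gripper's body presses on something with over 40 N, if the wrist force passes 120 N, or if a joint passes its speed limit or range.

## Working session

There is one attempt and no reset: what is moved stays moved. The work goes in short steps, Python scripts to look and compute and a shell command to move; the robot and the scene stay as the last step left them, time stands still between calls to the robot, and variables do not carry over. Pictures are saved under pics/ and viewed, at most 10 in all, crops included, and the job is handed in when it is done.

```bash
mkdir -p pics; ls; python3 - <<'E'
from rig import r
import cv2
for n in ("top","scene"):
    f=r.grab_frame(n); cv2.imwrite(f"pics/{n}0.png",cv2.resize(f[:,:,::-1],(800,600),interpolation=cv2.INTER_CUBIC))
    cv2.imwrite(f"pics/{n}0_raw.png",f[:,:,::-1])
    print(r.camera_info(n))
print(r.camera_info("wrist")); print(r.sense())
E
```

```text
pics
{'K': array([[406.18867742,   0.        , 258.25681268],
       [  0.        , 406.18867742, 195.31434336],
       [  0.        ,   0.        ,   1.        ]]), 'rvec': array([ 2.11831387, -2.14083199,  0.19539372]), 'tvec': array([ 123.65934799,  472.81609872, 1095.21968437])}
{'K': array([[485.54107045,   0.        , 245.00641917],
       [  0.        , 485.54107045, 184.2966228 ],
       [  0.        ,   0.        ,   1.        ]]), 'rvec': array([ 1.52076051,  2.11318986, -0.78191208]), 'tvec': array([  27.75233822, -335.48981553, 1566.68050106])}
{'K': array([[297.31863964,   0.        , 255.88645041],
       [  0.        , 297.31863964, 193.77688103],
       [  0.        ,   0.        ,   1.        ]]), 'mount': array([[ 3.57597485e-04, -9.51149976e-01, -3.08728999e-01,
         7.87229800e+01],
       [ 9.99999315e-01,  6.84182192e-04, -9.49579202e-04,
        -8.41676136e-01],
       [ 1.11441912e-03, -3.08728448e-01,  9.51149570e-01,
        -1.43504868e+02],
       [ 0.00000000e+00,  0.00000000e+00,  0.00000000e+00,
         1.00000000e+00]])}
{'clock': 0.1, 'qpos': array([ 1.33857479e+00,  3.53616002e-01,  1.63406151e+00, -9.85505059e-07,
        1.15519178e+00, -2.41511995e-03]), 'qvel': array([-0.00273733, -0.00104515, -0.00034071,  0.00191367, -0.00088206,
        0.002935  ]), 'joint_efforts': array([-9.35098760e-04, -6.06366205e+01, -3.42818391e+01, -9.08814741e-05,
        3.89150940e-03, -3.60924943e-06]), 'eef_pos': array([142.27914181, 608.15031191, 230.61282633]), 'tcp_rot': array([-3.14031602e+00, -2.18212330e-06,  2.91178663e+00]), 'contact_force': array([ 0.45170388,  0.46699832, -0.58114203]), 'wrist_torque': array([ 0.06974638, -0.05538394, -0.00090997]), 'grasp_force': 0.0, 'opening': 1.0006187512006441}
```

View pics/top0.png

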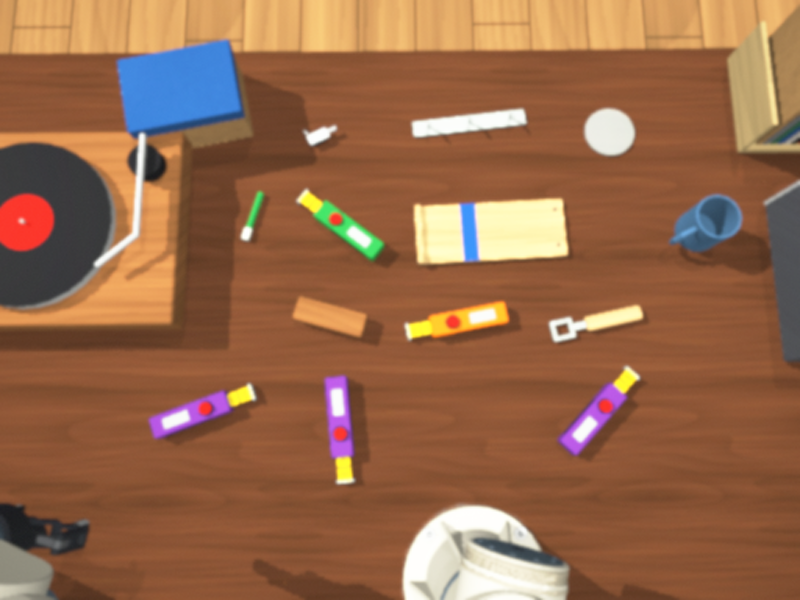

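View pics/scene0.png

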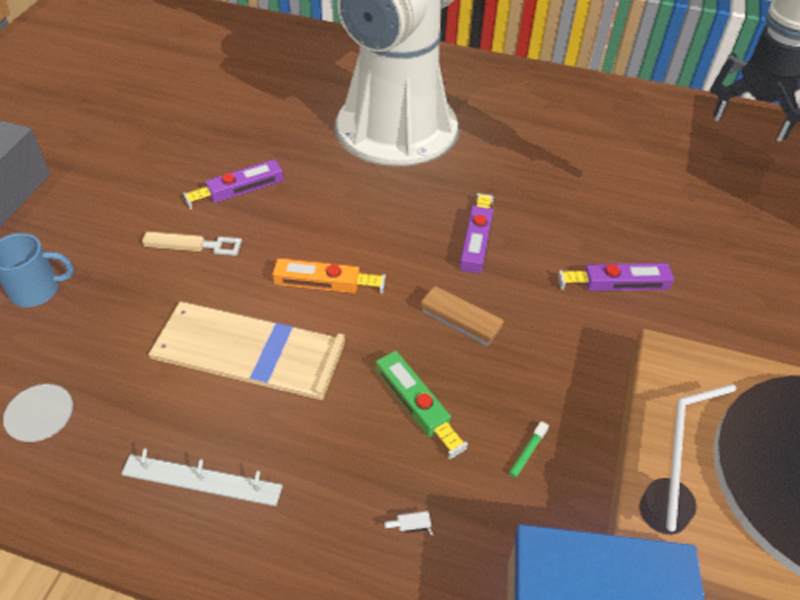

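Top view, 800x600: the orange rule is at (460,320), its blade pointing left. Look-alikes are the green rule (345,228) and the purple ones (203,408), (340,425) and (600,412), plus the wooden block (330,316). The orange one fits the description. The ledge is at (490,232) with its lip at the left end (418,235) and the blue stripe at (470,232). Next is a close crop.

```bash
cat > h.py <<'E'
import numpy as np, cv2
from rig import r
from scipy.spatial.transform import Rotation as Rn
def ray(n,uv,z,info=None):
    c=info or r.camera_info(n); R=cv2.Rodrigues(c["rvec"])[0]; C=-R.T@c["tvec"]
    out=[]
    for u,v in np.atleast_2d(uv):
        d=R.T@np.linalg.inv(c["K"])@[u,v,1]; out.append(C+d*(z-C[2])/d[2])
    return np.array(out)
def proj(n,P):
    c=r.camera_info(n); return cv2.projectPoints(np.float64(P).reshape(-1,1,3),c["rvec"],c["tvec"],c["K"],None)[0][:,0]
def wrist(uv,z,s):
    c=r.camera_info("wrist"); K=c["K"]; M=c["mount"]; T=Rn.from_euler("xyz",s["tcp_rot"]).as_matrix(); out=[]
    for u,v in np.atleast_2d(uv):
        a=np.array([u-K[0,2],v-K[1,2]]); q=np.hypot(*a); t=q/K[0,0]
        d=np.r_[a/q*np.sin(t),np.cos(t)]; d=T@M[:3,:3]@d; C=T@M[:3,3]+s["eef_pos"]
        out.append(C+d*(z-C[2])/d[2])
    return np.array(out)
E
python3 - <<'E'
from h import *
f=cv2.imread("pics/top0_raw.png")
cv2.imwrite("pics/crop.png",cv2.resize(f[115:225,250:380],None,fx=5.45,fy=5.45,interpolation=cv2.INTER_CUBIC))
h=cv2.cvtColor(f,cv2.COLOR_BGR2HSV)
def box(lo,hi,z,roi):
    m=cv2.inRange(h,lo,hi); k=np.zeros_like(m); x0,y0,x1,y1=roi; k[y0:y1,x0:x1]=m[y0:y1,x0:x1]
    k=cv2.morphologyEx(k,cv2.MORPH_CLOSE,np.ones((9,9)))
    p=np.argwhere(k)[:,::-1]; w=ray("top",p,z)[:,:2].astype(np.float32); b=cv2.minAreaRect(w); print(len(p),b, cv2.boxPoints(b).round(1).tolist())
box((5,190,150),(17,255,255),28,(268,185,332,225))
box((105,150,100),(125,255,255),12,(285,120,315,175))
box((14,40,150),(28,140,255),12,(255,120,370,175))
box((22,150,150),(35,255,255),18,(255,200,285,222))
E
```

```text
331 ((450.5530090332031, 2.7145614624023438), (44.0892333984375, 146.02511596679688), 10.849054336547852) [[415.20001220703125, 70.30000305175781], [442.6000061035156, -73.0999984741211], [485.8999938964844, -64.80000305175781], [458.5, 78.5999984741211]]
244 ((619.9912719726562, -5.5385284423828125), (104.77928161621094, 20.480545043945312), 2.662095308303833) [[567.2000122070312, 2.299999952316284], [568.0999755859375, -18.200000762939453], [672.7999877929688, -13.300000190734863], [671.7999877929688, 7.099999904632568]]
3320 ((621.8218994140625, -44.8895263671875), (119.20316314697266, 287.54241943359375), 2.293566942214966) [[556.5, 96.4000015258789], [568.0, -190.89999389648438], [687.0999755859375, -186.1999969482422], [675.5999755859375, 101.19999694824219]]
216 ((438.79779052734375, 74.48985290527344), (28.529102325439453, 65.8992919921875), 13.517239570617676) [[417.20001220703125, 103.19999694824219], [432.6000061035156, 39.099998474121094], [460.3999938964844, 45.79999923706055], [445.0, 109.9000015258789]]
```

View pics/crop.png

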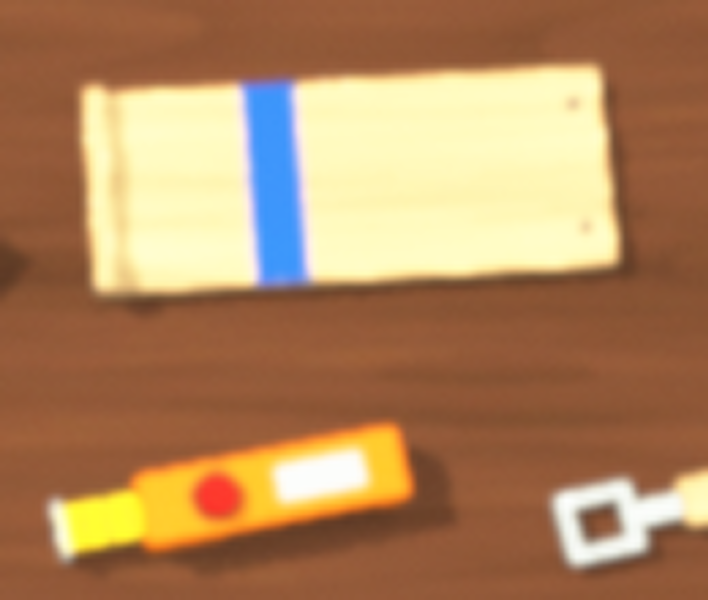

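The crop shows the orange case with its red button at (218,497), the blade and hook pointing left with the hook at (62,530), and the ledge lip at about (95,190). This is the right rule. Estimates: rule at (450.5, 2.7), yaw 0.19. Ledge at (621.8, -45), yaw about 0.042.

```bash
cat >> h.py <<'E'
def go(x,y,z,yaw):
    s=r.sense(); R=Rn.from_euler("xyz",s["tcp_rot"]); T=Rn.from_euler("xyz",[np.pi,0,yaw])
    t=R.inv().apply(np.array([x,y,z])-s["eef_pos"])/200; w=(R.inv()*T).as_rotvec()/np.pi
    print("shift",t.round(4),"turn",w.round(4),"clock",s["clock"],"pos",s["eef_pos"].round(1),"rot",s["tcp_rot"].round(4),"F",s["contact_force"].round(1),"open",round(s["opening"],3))
E
M=1
python3 -m inch '[[[-0.73,-0.86,0.05,0,0,0],[-0.73,-0.86,0.05,0,0,0],[-0.73,-0.86,0.05,0,0,0],[-0.73,-0.86,0.05,0,0,0],[-0.73,-0.86,0.05,0,0,0],[-0.73,-0.86,0.05,0,0,0]]]' 1
python3 -m inch '[[[-0.73,-0.86,0.05,0,0,0.36],[-0.73,-0.86,0.05,0,0,0.36],[-0.73,-0.86,0.05,0,0,0.36],[-0.73,-0.86,0.05,0,0,0.36],[-0.73,-0.86,0.05,0,0,0.36],[-0.73,-0.86,0.05,0,0,0.36],[-0.73,-0.86,0.05,0,0,0.36],[-0.73,-0.86,0.05,0,0,0.36]]]'
python3 -c "
from h import *
go(450.5,2.7,160,1.76)"
```

```text
clock: 0.6
eef_pos: [246.0, 403.4, 220.5]
tcp_rot: [-3.139, 0.0, 2.911]
contact_force: [-0.3, 0.5, -0.3]
opening: 1.002
grasp_force: 0.0
clock: 1.27
eef_pos: [348.7, 205.7, 211.1]
tcp_rot: [-3.141, 0.0, 1.903]
contact_force: [0.2, 1.1, -0.3]
opening: 1.002
grasp_force: 0.0
shift [-1.1253  0.1509  0.2557] turn [-0.0001  0.0001  0.0454] clock 1.2667 pos [348.7 205.7 211.1] rot [-3.1412e+00  1.0000e-04  1.9025e+00] F [ 0.2  1.1 -0.3] open 1.002
```

```bash

python3 -m inch '[[[-1,0.15,0.2,0,0,0.045],[-1,0.15,0.2,0,0,0.045],[-1,0.15,0.2,0,0,0.045],[-1,0.15,0.2,0,0,0.045],[-1,0.15,0.2,0,0,0.045],[-1,0.15,0.2,0,0,0.045],[-1,0.15,0.2,0,0,0.045],[-1,0.15,0.2,0,0,0.045]]]'
python3 - <<'E'
from h import *
s=r.sense(); f=r.grab_frame("wrist"); cv2.imwrite("pics/w1.png",cv2.resize(f[:,:,::-1],(800,600),interpolation=cv2.INTER_CUBIC))
import pickle; pickle.dump(s,open("s1.pkl","wb"))
go(450.5,2.7,160,1.76)
E
```

```text
clock: 1.93
eef_pos: [443.0, 28.6, 171.0]
tcp_rot: [-3.141, -0.0, 1.769]
contact_force: [-0.0, 0.6, 0.4]
opening: 0.998
grasp_force: 0.0
shift [-0.1375  0.0109  0.056 ] turn [-0.0002 -0.0001  0.0034] clock 1.9833 pos [442.9  29.2 171.2] rot [-3.1409e+00 -4.0000e-04  1.7706e+00] F [ 0.1  1.  -0.6] open 0.998
```

View pics/w1.png

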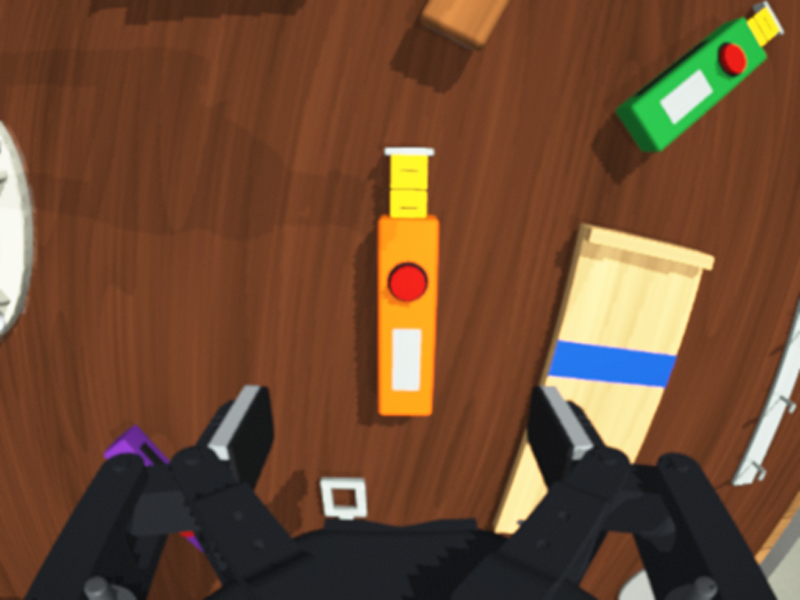

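Wrist view, 800x600: case top corners at (379,217), (439,217), (432,414) and (380,414), button (408,282), hook (409,152). Ledge lip top, outer corners at (585,225) and (714,262). Stripe corners at (555,342), (677,355), (668,387) and (548,373).

```bash
python3 - <<'E'
from h import *
import pickle; s=pickle.load(open("s1.pkl","rb")); k=1.5625
g=lambda p,z: wrist(np.array(p)/k,z,s)[:,:2]
c=g([(379,217),(439,217),(432,414),(380,414)],28); print(c.round(1).tolist(),c.mean(0))
f=(c[0]+c[1])/2-(c[2]+c[3])/2; print("yaw",np.arctan2(-f[0],f[1]),np.hypot(*f))
print("button",g([(408,282)],35),"hook",g([(409,152)],18))
st=g([(555,342),(677,355),(668,387),(548,373)],12); print("stripe",st.round(1).tolist(),st.mean(0))
a=(st[1]+st[2]-st[0]-st[3])/2; print("ledge yaw",np.arctan2(a[1],a[0]))
l=g([(585,225),(714,262)],23); print("lip",l.round(1).tolist(),l.mean(0))
go(450.5,2.7,160,1.76)
E
```

```text
[[422.1, 66.0], [458.5, 73.4], [485.0, -64.1], [448.4, -71.4]] [453.50617159   0.98771969]
yaw 0.18981190416547059 139.978712533181
button [[447.61463496  30.4336778 ]] hook [[432.38367052 109.27244817]]
stripe [[564.4, 1.6], [677.6, 9.5], [681.8, -19.6], [567.1, -23.7]] [622.72847158  -8.05089974]
ledge yaw 0.052931273154217084
lip [[556.1, 89.9], [673.4, 91.3]] [614.75618086  90.6285378 ]
shift [-0.1375  0.0109  0.056 ] turn [-0.0002 -0.0001  0.0034] clock 1.9833 pos [442.9  29.2 171.2] rot [-3.1409e+00 -4.0000e-04  1.7706e+00] F [ 0.1  1.  -0.6] open 0.998
```

```bash

python3 -m inch '[[[-0.146,0.022,0.2,0,0,0.003],[-0.146,0.022,0.5,0,0,0.003],[-0.146,0.022,0.5,0,0,0.003],[-0.146,0.022,0.5,0,0,0.003],[-0.146,0.022,0.5,0,0,0.003]]]'
python3 -c "
from h import *
go(453,1.5,2,1.76)"
```

```text
clock: 2.4
eef_pos: [452.4, 2.0, 71.0]
tcp_rot: [-3.139, -0.001, 1.763]
contact_force: [0.6, 0.4, 0.8]
opening: 0.996
grasp_force: 0.0
shift [-0.0032  0.0033  0.3449] turn [-0.0009 -0.0002  0.0008] clock 2.4 pos [452.4   2.   71. ] rot [-3.1387e+00 -7.0000e-04  1.7626e+00] F [0.6 0.4 0.8] open 0.996
```

```bash

python3 -m inch '[[[-0.003,0.003,0.15,0,0,0],[-0.003,0.003,0.28,0,0,0],[-0.003,0.003,0.34,0,0,0],[-0.003,0.003,0.34,0,0,0],[-0.003,0.003,0.34,0,0,0]]]'
python3 -m inch '[[[0,0,0,0,0,0],[0,0,0,0,0,0],[0,0,0,0,0,0],[0,0,0,0,0,0],[0,0,0,0,0,0],[0,0,0,0,0,0],[0,0,0,0,0,0],[0,0,0,0,0,0]]]' -1 40
```

```text
clock: 2.82
eef_pos: [455.2, 1.2, 4.7]
tcp_rot: [3.14, 0.0, 1.762]
contact_force: [0.5, 0.4, -0.8]
opening: 1.001
grasp_force: 0.0
clock: 3.48
eef_pos: [454.4, 0.4, 4.2]
tcp_rot: [3.141, 0.0, 1.761]
contact_force: [-3.6, 1.0, 12.6]
opening: 0.433
grasp_force: 40.0
```

```bash

python3 -m inch '[[[0,0,-0.05,0,0,0],[0,0,-0.2,0,0,0],[0,0,-0.35,0,0,0],[0,0,-0.35,0,0,0],[0,0,-0.35,0,0,0],[0,0,-0.35,0,0,0]]]'
python3 - <<'E'
from h import *
s=r.sense(); f=r.grab_frame("wrist"); cv2.imwrite("pics/w2.png",cv2.resize(f[:,:,::-1],(800,600),interpolation=cv2.INTER_CUBIC))
import pickle; pickle.dump(s,open("s2.pkl","wb"))
u=Rn.from_euler("z",0.045).apply([0,1,0]); L=np.array([621.5,-47,0]); p=L+u*36
print(p); go(p[0],p[1],75,0.045+np.pi/2)
E
```

```text
clock: 3.98
eef_pos: [453.7, 0.4, 73.0]
tcp_rot: [-3.141, -0.0, 1.761]
contact_force: [-0.5, 0.4, -5.2]
opening: 0.44
grasp_force: 43.1
[619.88054669 -11.03644385   0.        ]
shift [-0.2137  0.8073 -0.0142] turn [-0.0005 -0.0001  0.0462] clock 4.0333 pos [4.533e+02 4.000e-01 7.240e+01] rot [-3.1399e+00 -3.0000e-04  1.7610e+00] F [ 0.1 -0.2 -4.6] open 0.431
```

View pics/w2.png

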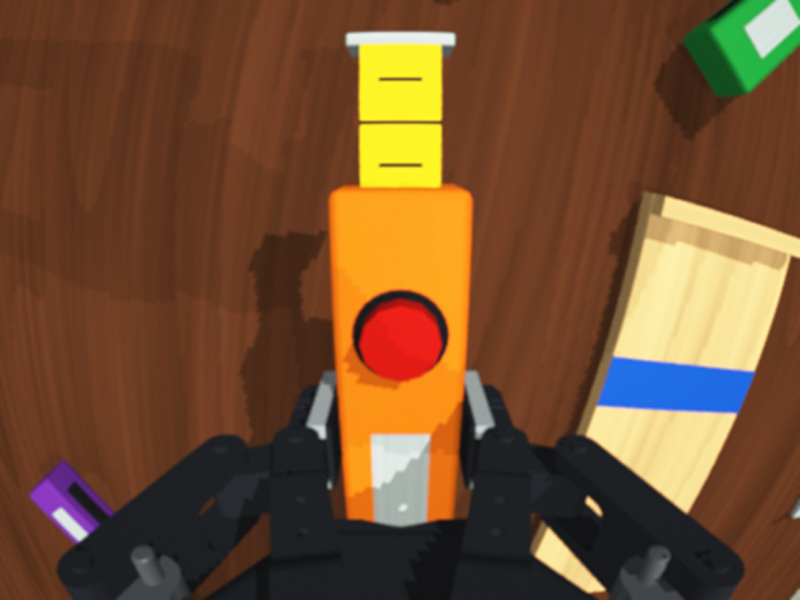

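The rule is held straight: front edge of the case at row 187, centre column 400, hook at (400,40). Moving over the ledge.

```bash

python3 -m inch '[[[-0.21,0.8,-0.014,0,0,0.046],[-0.21,0.8,-0.014,0,0,0.046],[-0.21,0.8,-0.014,0,0,0.046],[-0.21,0.8,-0.014,0,0,0.046],[-0.21,0.8,-0.014,0,0,0.046],[-0.21,0.8,-0.014,0,0,0.046],[-0.21,0.8,-0.014,0,0,0.046]]]'
python3 - <<'E'
from h import *
import pickle; s=pickle.load(open("s2.pkl","rb")); k=1.5625
def loc(p,dz):
    q=wrist(np.array([p])/k,s["eef_pos"][2]+dz,s)[0]; return Rn.from_euler("xyz",s["tcp_rot"]).inv().apply(q-s["eef_pos"])[:2].round(1)
print("front",loc((400,187),23.5),"button",loc((400,343),30.5),"hookplate inner top",loc((400,46),15))
s=r.sense(); f=r.grab_frame("wrist"); cv2.imwrite("pics/w3.png",cv2.resize(f[:,:,::-1],(800,600),interpolation=cv2.INTER_CUBIC))
pickle.dump(s,open("s3.pkl","wb"))
f=r.grab_frame("top"); cv2.imwrite("pics/t3.png",cv2.resize(f[115:225,250:380,::-1],None,fx=5.45,fy=5.45,interpolation=cv2.INTER_CUBIC))
go(619.9,-11,75,.045+np.pi/2)
E
```

```text
clock: 4.62
eef_pos: [617.3, -10.5, 73.7]
tcp_rot: [-3.137, -0.0, 1.616]
contact_force: [-0.6, 0.7, -5.0]
opening: 0.438
grasp_force: 43.5
front [70.3  0.2] button [30.2  0.2] hookplate inner top [1.094e+02 1.000e-01]
shift [-0.0032  0.014  -0.002 ] turn [-0.0012 -0.0001  0.0003] clock 4.7167 pos [617.1 -10.5  74.6] rot [-3.1380e+00 -2.0000e-04  1.6166e+00] F [ 0.1 -0.6 -4.4] open 0.439
```

View pics/w3.png

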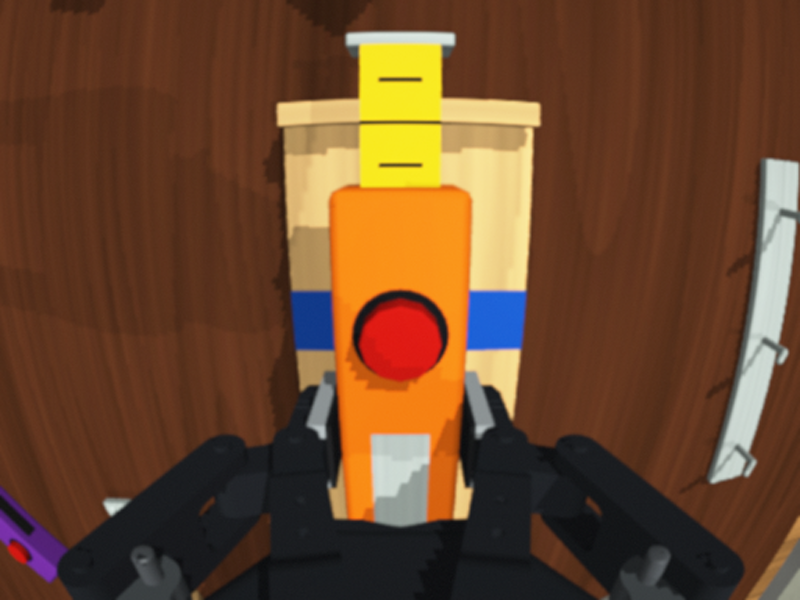

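The wrist view shows the rule aligned over the ledge. Lip outer top corners are at (278,103) and (541,102). Stripe front edge runs (291,291) to (527,292) and its rear edge (297,349) to (523,348).

```bash
python3 - <<'E'
from h import *
import pickle; s=pickle.load(open("s3.pkl","rb")); k=1.5625
g=lambda p,z: wrist(np.array(p)/k,z,s)[:,:2]
l=g([(278,103),(541,102)],23); st=g([(291,291),(527,292),(523,348),(297,349)],12)
print(l.round(1).tolist(),l.mean(0),np.hypot(*(l[1]-l[0]))); print(st.round(1).tolist(),st.mean(0))
a=l[1]-l[0]; b=st[1]-st[0]+st[2]-st[3]; print("yaw",np.arctan2(a[1],a[0]),np.arctan2(b[1],b[0]))
y=np.array([-np.sin(.05),np.cos(.05)])
print("ledge centre from lip",l.mean(0)-140*y,"from stripe",st.mean(0)-40*y, "sep", (l.mean(0)-st.mean(0))@y)
E
```

```text
[[561.6, 89.6], [671.6, 95.8]] [616.60613384  92.70770086] 110.18124994806367
[[565.2, 4.2], [676.3, 9.0], [678.3, -19.7], [567.3, -25.4]] [621.78687184  -7.97088754]
yaw 0.055548054636075476 0.0472930872341105
ledge centre from lip [623.60321753 -47.1173356 ] from stripe [623.78603861 -47.92089795] sep 100.81169535479096
```

```bash
python3 -c "
from h import *
go(621.2,-10,18,.048+np.pi/2)"
```

```text
shift [0.0014 0.0218 0.283 ] turn [-0.0012 -0.0001 -0.0007] clock 4.7167 pos [617.1 -10.5  74.6] rot [-3.1380e+00 -2.0000e-04  1.6166e+00] F [ 0.1 -0.6 -4.4] open 0.439
```

```bash

python3 -m inch '[[[0.004,0.022,0,0,0,0],[0.004,0.022,0.1,0,0,0],[0.004,0.022,0.2,0,0,0],[0.004,0.022,0.25,0,0,0],[0.004,0.022,0.28,0,0,0],[0.004,0.022,0.28,0,0,0],[0.004,0.022,0.28,0,0,0]]]'
python3 - <<'E'
from h import *
s=r.sense(); f=r.grab_frame("wrist"); cv2.imwrite("pics/w4.png",cv2.resize(f[:,:,::-1],(800,600),interpolation=cv2.INTER_CUBIC))
L=np.array([623,-47.3]); u=np.array([-np.sin(.048),np.cos(.048)])
print((s["eef_pos"][:2]-L)@u)
p=L-u*31; go(p[0],p[1],17.5,.048+np.pi/2)
E
```

```text
clock: 5.3
eef_pos: [623.8, -9.5, 20.4]
tcp_rot: [3.142, 0.0, 1.617]
contact_force: [-0.4, -0.2, -4.9]
opening: 0.438
grasp_force: 43.4
37.69485661512635
shift [-0.3433 -0.0145  0.0166] turn [ 0.0003  0.     -0.0007] clock 5.35 pos [624.2  -9.5  20.8] rot [3.1406e+00 1.0000e-04 1.6165e+00] F [ 1.4 -0.2 -5.8] open 0.438
```

View pics/w4.png

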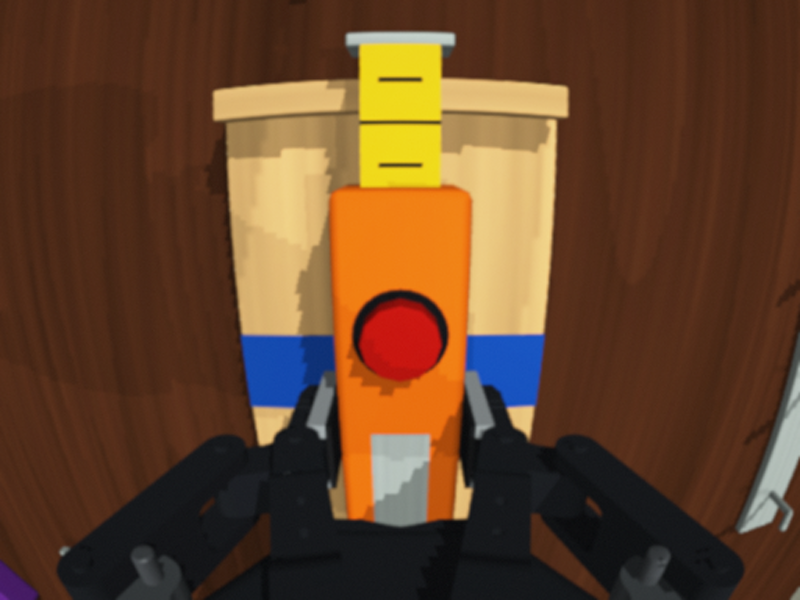

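The hook sits past the lip. The rule is about 3 mm right of the ledge's centre line (lip centre at col 391, blade at 400), which the next move corrects. Lower 2.5 mm, then draw back.

```bash

python3 -m inch '[[[0,-0.007,0.008,0,0,0],[0,-0.013,0.013,0,0,0],[-0.03,-0.013,0.013,0,0,0],[-0.06,-0.013,0.013,0,0,0],[-0.1,-0.013,0.013,0,0,0],[-0.14,-0.013,0.013,0,0,0],[-0.17,-0.013,0.013,0,0,0],[-0.17,-0.013,0.013,0,0,0]]]'
python3 - <<'E'
from h import *
s=r.sense(); f=r.grab_frame("wrist"); cv2.imwrite("pics/w5.png",cv2.resize(f[:,:,::-1],(800,600),interpolation=cv2.INTER_CUBIC))
L=np.array([623,-47.3]); u=np.array([-np.sin(.048),np.cos(.048)])
print((s["eef_pos"][:2]-L)@u)
p=L-u*30; go(p[0],p[1],17.5,.048+np.pi/2)
E
```

```text
clock: 6.02
eef_pos: [622.8, -45.3, 17.5]
tcp_rot: [3.141, 0.0, 1.615]
contact_force: [-0.6, 0.3, -3.9]
opening: 0.435
grasp_force: 43.5
2.0219193048762847
shift [-0.1636  0.0014 -0.    ] turn [ 0.     -0.     -0.0011] clock 6.0667 pos [622.7 -44.6  17.5] rot [ 3.1415 -0.      1.6152] F [-0.   1.6 -4.1] open 0.434
```

View pics/w5.png

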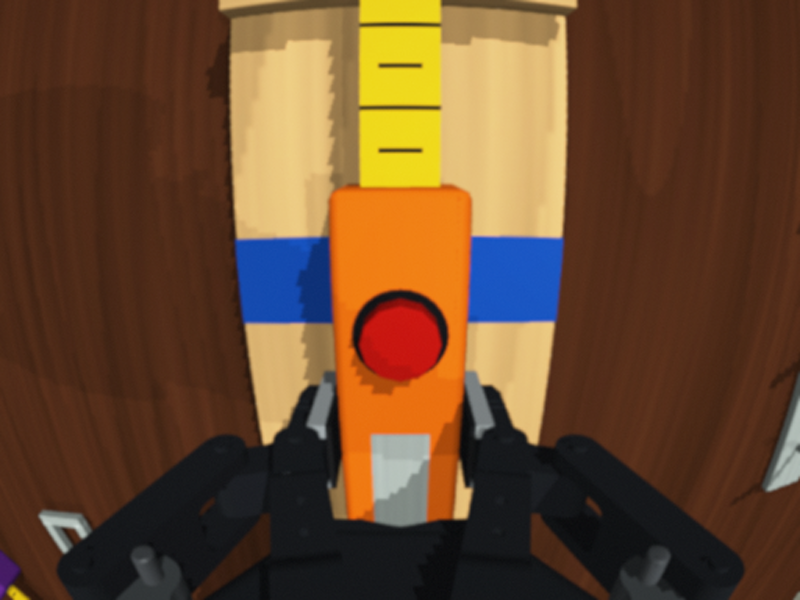

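The blade is being drawn, so the hook has caught: the case front is still ahead of the stripe (stripe rows 238–322) and the blade is longer. Drawing back the remaining 33 mm, then lowering.

```bash

python3 -m inch '[[[-0.04,0,0,0,0,0],[-0.08,0,0,0,0,0],[-0.12,0,0,0,0,0],[-0.15,0,0,0,0,0],[-0.165,0,0,0,0,0],[-0.165,0,0,0,0,0],[-0.165,0,0.004,0,0,0],[-0.165,0,0.004,0,0,0]]]'
python3 -c "
from h import *
go(624.4,-77.3,17,.048+np.pi/2)"
```

```text
clock: 6.73
eef_pos: [624.1, -76.5, 16.6]
tcp_rot: [-3.142, -0.0, 1.616]
contact_force: [-0.0, 1.2, -4.0]
opening: 0.44
grasp_force: 43.6
shift [-0.0043  0.0012 -0.0022] turn [-0.     -0.     -0.0008] clock 6.7333 pos [624.1 -76.5  16.6] rot [-3.1415e+00 -1.0000e-04  1.6164e+00] F [-0.   1.2 -4. ] open 0.44
```

Lowering until contact, in small steps.

```bash

python3 -m inch '[[[-0.004,0,0.003,0,0,0],[-0.004,0,0.003,0,0,0],[-0.004,0,0.003,0,0,0]]]'
python3 -m inch '[[[0,0,0.002,0,0,0],[0,0,0.002,0,0,0],[0,0,0.002,0,0,0]]]'
```

```text
clock: 6.98
eef_pos: [624.3, -76.9, 16.3]
tcp_rot: [3.142, -0.0, 1.617]
contact_force: [-0.8, 4.0, -0.2]
opening: 0.437
grasp_force: 44.1
clock: 7.23
eef_pos: [624.3, -76.9, 16.3]
tcp_rot: [3.141, -0.0, 1.617]
contact_force: [-2.5, 5.3, 5.2]
opening: 0.437
grasp_force: 44.8
```

```bash

python3 -m inch '[[[0,0,0,0,0,0],[0,0,0,0,0,0],[0,0,0,0,0,0],[0,0,0,0,0,0],[0,0,0,0,0,0]]]' 0.5
python3 -m inch '[[[0,0,-0.1,0,0,0],[0,0,-0.3,0,0,0],[0,0,-0.4,0,0,0],[0,0,-0.4,0,0,0],[0,0,-0.4,0,0,0],[0,0,-0.4,0,0,0]]]'
python3 - <<'E'
from h import *
import pickle
s=r.sense(); f=r.grab_frame("wrist"); cv2.imwrite("pics/w6.png",cv2.resize(f[:,:,::-1],(800,600),interpolation=cv2.INTER_CUBIC))
pickle.dump(s,open("s6.pkl","wb"))
go(623,-47.3,80,.048+np.pi/2)
E
```

```text
clock: 7.65
eef_pos: [624.4, -77.6, 15.7]
tcp_rot: [3.141, 0.0, 1.616]
contact_force: [0.6, -0.3, -0.2]
opening: 0.75
grasp_force: 0.0
clock: 8.15
eef_pos: [623.7, -77.4, 95.0]
tcp_rot: [-3.141, -0.0, 1.616]
contact_force: [0.3, -0.9, -0.5]
opening: 0.747
grasp_force: 0.0
shift [0.1501 0.0057 0.0722] turn [-0.0006 -0.0001 -0.0007] clock 8.2 pos [623.3 -77.4  94.4] rot [-3.1397e+00 -3.0000e-04  1.6165e+00] F [ 0.2  0.4 -0.5] open 0.746
```

View pics/w6.png

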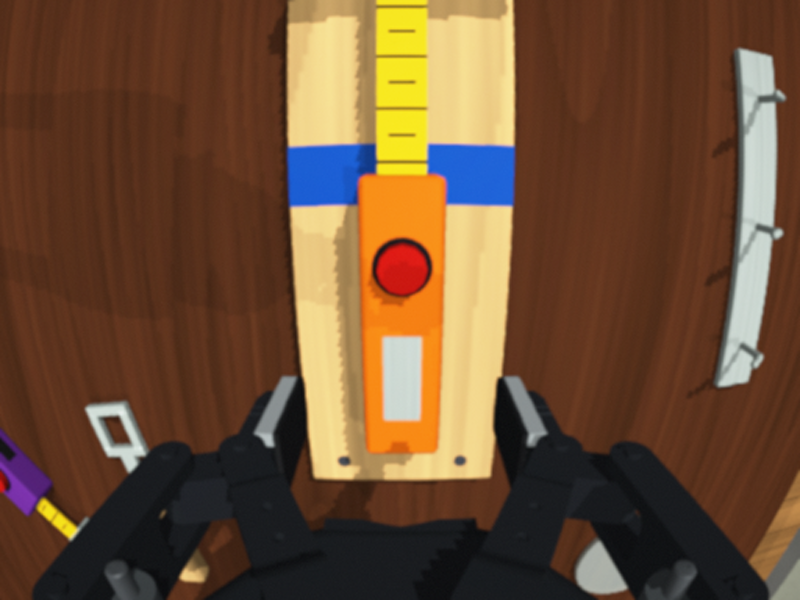

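The case front (402,175) is within the stripe rows 146–206 and the rule lies straight. The button is at (402,268).

```bash
python3 - <<'E'
from h import *
import pickle; s=pickle.load(open("s6.pkl","rb")); k=1.5625
g=lambda p,z: wrist(np.array(p)/k,z,s)[:,:2].round(1)
print("front",g([(402,176)],40),"rear",g([(402,452)],40),"button",g([(402,268)],47),"stripe",g([(288,147),(515,147),(513,206),(290,206)],12).tolist())
b=g([(402,268)],47)[0]; go(b[0],b[1],55,s["tcp_rot"][2])
E
python3 -m inch '[[[0,0,0,0,0,0],[0,0,0,0,0,0],[0,0,0,0,0,0],[0,0,0,0,0,0],[0,0,0,0,0,0],[0,0,0,0,0,0],[0,0,0,0,0,0],[0,0,0,0,0,0]]]' -1
```

```text
front [[621.5  -7.6]] rear [[ 628.  -145.7]] button [[623.2 -46.1]] stripe [[565.4, 4.3], [676.0, 9.5], [677.3, -19.9], [566.8, -25.1]]
shift [0.1561 0.0072 0.1972] turn [-0.0006 -0.0001 -0.    ] clock 8.2 pos [623.3 -77.4  94.4] rot [-3.1397e+00 -3.0000e-04  1.6165e+00] F [ 0.2  0.4 -0.5] open 0.746
clock: 8.87
eef_pos: [624.2, -77.4, 95.7]
tcp_rot: [3.142, 0.0, 1.616]
contact_force: [0.5, -0.1, 0.0]
opening: 0.002
grasp_force: 0.0
```

```bash

python3 -m inch '[[[0.152,0.003,0,0,0,0],[0.152,0.003,0.1,0,0,0],[0.152,0.003,0.2,0,0,0],[0.152,0.003,0.215,0,0,0],[0.152,0.003,0.215,0,0,0],[0.152,0.003,0.215,0,0,0]]]'
python3 -m inch '[[[0,0,0.015,0,0,0],[0,0,0.025,0,0,0],[0,0,0.035,0,0,0],[0,0,0.04,0,0,0],[0,0,0.04,0,0,0]]]'
```

```text
clock: 9.37
eef_pos: [623.7, -47.2, 53.1]
tcp_rot: [3.142, 0.0, 1.616]
contact_force: [0.9, -0.1, -0.4]
opening: 0.001
grasp_force: 0.0
clock: 9.78
eef_pos: [623.9, -47.2, 45.0]
tcp_rot: [3.141, 0.0, 1.616]
contact_force: [1.3, -0.1, 0.5]
opening: 0.003
grasp_force: 0.6
```

```bash

python3 -m inch '[[[0,0,0.005,0,0,0],[0,0,0.01,0,0,0],[0,0,0.01,0,0,0]]]'
python3 -m inch '[[[0,0,0.005,0,0,0],[0,0,0.008,0,0,0],[0,0,0.008,0,0,0]]]'
```

```text
clock: 10.03
eef_pos: [623.7, -47.1, 42.7]
tcp_rot: [3.141, 0.0, 1.616]
contact_force: [0.5, -0.7, 0.7]
opening: -0.001
grasp_force: 0.8
clock: 10.28
eef_pos: [623.7, -47.1, 41.3]
tcp_rot: [3.141, 0.0, 1.616]
contact_force: [1.6, -1.7, 3.5]
opening: -0.001
grasp_force: 1.8
```

```bash

python3 -m inch '[[[0,0,0.01,0,0,0],[0,0,0.01,0,0,0],[0,0,0.01,0,0,0]]]'
python3 -m inch '[[[0,0,0.01,0,0,0],[0,0,0.01,0,0,0],[0,0,0.01,0,0,0]]]'
```

```text
clock: 10.53
eef_pos: [623.8, -47.1, 40.9]
tcp_rot: [3.141, 0.0, 1.617]
contact_force: [-5.3, -1.2, 20.3]
opening: -0.001
grasp_force: 10.5
clock: 10.78
eef_pos: [623.9, -47.1, 40.7]
tcp_rot: [3.141, 0.0, 1.616]
contact_force: [-10.9, 0.0, 39.3]
opening: -0.003
grasp_force: 19.7
```

Bottomed out at z≈41, as expected. Lifting straight up and checking.

```bash

python3 -m inch '[[[0,0,-0.03,0,0,0],[0,0,-0.1,0,0,0],[0,0,-0.3,0,0,0],[0,0,-0.5,0,0,0],[-0.5,0,-0.5,0,0,0],[-0.5,0,-0.5,0,0,0],[-0.5,0,-0.5,0,0,0],[-0.5,0,-0.5,0,0,0]]]'
python3 - <<'E'
from h import *
f=r.grab_frame("wrist"); g=r.grab_frame("scene")
a=cv2.resize(f[:,:,::-1],(400,300),interpolation=cv2.INTER_AREA); b=cv2.resize(g[180:270,85:235,::-1],(400,240),interpolation=cv2.INTER_CUBIC)
c=r.grab_frame("top")[115:225,250:380,::-1]; c=cv2.resize(c,(355,300),interpolation=cv2.INTER_CUBIC)
o=np.zeros((560,800,3),np.uint8); o[:300,:400]=a; o[:300,420:775]=c; o[310:550,:400]=b
cv2.imwrite("pics/fin.png",o)
E
```

```text
clock: 11.45
eef_pos: [627.8, -150.4, 137.6]
tcp_rot: [3.141, 0.001, 1.614]
contact_force: [-0.2, 0.6, -0.9]
opening: -0.001
grasp_force: 0.0
```

View pics/fin.png

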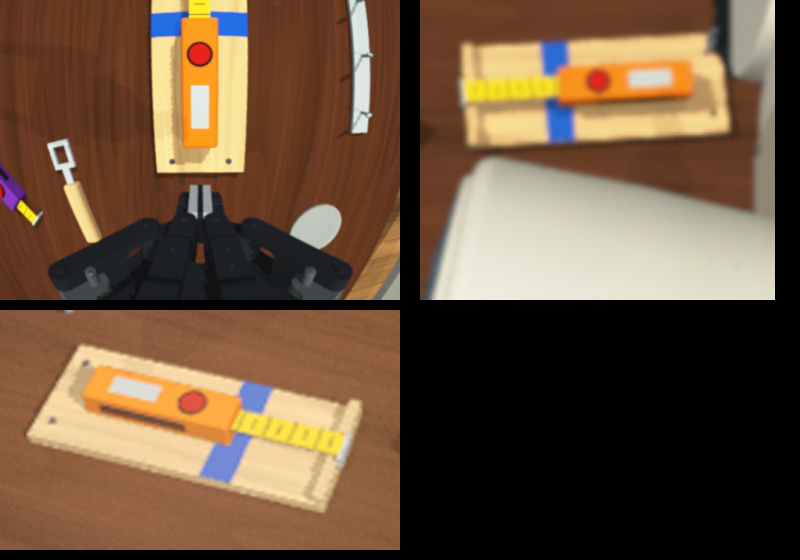

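All three views show the rule hooked over the lip, straight along the ledge, with the front on the stripe (scene crop front at (240,415)) and the button low. The robot is clear. Handing in.

```bash
python3 -c "
from rig import r
print(r.sign_off())"
```

```text
the job is handed in; nothing more can be done
None
```

The orange rule is hooked over the ledge's lip and lies straight along it with the case front on the blue stripe; the lock button was pressed to its stop last, and the job was handed in at about 11.5 s with the robot clear (the press peaked near 39 N at the wrist, close to the 40 N contact limit).

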